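# Fetch a battery from the slide-lid box and put it on charge

## Task

Open the wooden box: lift the handle end of its lid over the end lip, slide the lid out from under the rails and lay it flat, handle up, on the rubber mat. Take the battery pack out, set it down on the open tray of the charger with its nose towards the hood and let go, then slide it from its tail end fully home under the hood. Last, with the battery home, press the membrane key on top of the hood with the fingers until it takes your push, firmly but without ramming it, and leave everything else on the bench where it is.

Things in the scene. Friction and masses are not known exactly. Their poses are not given: they have to be found in the camera images.
- box: Plywood box fixed to the bench, 142 long (its x) by 172 wide (its y) by 81 high; origin at the centre of its underside. Its -x end, roughly facing the robot, has a low lip; the lid comes out that way. The closed lid lies on ledges, its underside at z = 58; cheeks up to z = 76 guide its sides (2 mm play each side).
- box_lip (a point): Middle of the top of the box's end lip: 6 thick, at box x = -71 to -65, top at z = 63, that is 5 above the closed lid's underside. The lid cannot slide until its handle end is raised by more than 5. Axes as the box's.
- box_rails (a point): Point midway between the front ends of the two rails that hold the lid's sides down at the rear, at the height of their undersides (z = 76, tops 81). They cover box x = 5 to 71, |y| = 64 to 86. The closed lid's top is at 64, so it can be lifted up to 12 level under them. After 60 of slide towards -x it is clear of them and can be lifted away.
- box_floor (a point): Centre of the box's inner floor (z = 10), on which the pack lies. Cardboard blocks up to z = 50 fill the four corners; in the middle (|x| under 27) there is free room for a finger on both sides of the pack, out to |y| = 68.
- lid_center (a point): Centre of the lid's panel, half-way through its thickness. Loose wooden lid, panel 126 (x) by 150 (y) by 6 thick, about 130 g, closed on the box at the start with its axes along the box's. On top it has a handle bar.
- lid_grip (a point): Centre of the lid's handle: an upright wooden bar 16 thick (x) by 80 long (y) by 26 high, on the panel's top. It is 33 towards the lid's -x (lip) end from the panel's centre, 16 above the panel's mid-plane. Axes as the lid's.
- lid_tail (a point): Middle of the lid's rear lower edge (the +x end, 63 from its centre), which stays under the box's rails until the lid is slid out.
- pack_center (a point): Centre, half-way up, of the loose battery pack: black block 110 long (x), 48 wide (y), 46 high, about 450 g, with a grey nose plate and brass contact strips at its +x end (the nose); the -x end is the tail. It lies level in the box under the lid, its axes within 0.02 rad of the box's, nose to the box's +x, underside 10 above the bench, top at 56. The top 6 are a 46 wide pad.
- pack_nose (a point): Centre of the pack's nose face, 55 along +x from the pack's centre.
- charger: Grey battery charger fixed to the bench, 200 long (x) by 70 wide (y) by 87 high; origin at the centre of its underside. Flat tray at z = 30, open above from x = -100 to 20 (the -x end roughly faces the robot), between side cheeks 54 apart and 8 high (tops at z = 38). The pack fits on it in front of the hood with its centre at x = -40.
- hood_mouth (a point): Middle of the lower edge of the hood's mouth, on the tray (charger x = 20, z = 30). The opening is 54 wide and 51 high; the hood reaches to charger x = 100, roof top at z = 87. Axes as the charger's; the pack goes in along +x, nose first.
- hood_stop (a point): Foot of the stop wall inside the hood (charger x = 92, z = 30). The pack is home when its nose is at this wall: pack centre at charger x = 37, the last 38 of its tail still outside the hood.
- key: Flat white membrane key on the hood's roof, 40 (x) by 32 (y), its face 3 above the roof; origin at the centre of its upper face, charger x = 54, height 90; axes as the charger's. Hardly any travel (1.5 mm, stiff: 5 N per mm). It takes a push of over 4 N kept up for 0.2 s; 6 to 10 N is right, over 40 N harms it.
- mat: Black rubber mat on the bench, 240 (x) by 210 (y) by 3 thick; origin at the centre of its underside.
- tin: Paint tin, 90 diameter, 100 high, bystander; origin under its centre.
- tape: Cardboard-brown roll, 104 diameter, 48 high, bystander; origin under its centre.
- screwdriver: Screwdriver lying flat along its x, bystander; origin under its middle.
- wrench: Steel wrench lying flat along its x, bystander; origin under its middle.
- mug: White mug, 80 diameter, 90 high, bystander; origin under its centre.
- hammer: Hammer lying flat along its x, bystander; origin under its middle.
- offcut: Wood offcut, 140 x 70 x 35, bystander; origin under its centre.
- jar: Jar, 70 diameter, 90 high, bystander; origin under its centre.
Mind the look-alikes: they are no part of the job. What is shaped like the part that bears lid_center but red is not meant.

How it is judged:
By the outcome, as a careful person would: the job done as asked, in the order asked, and still so for the second after the job is handed in, with the robot touching nothing.
It also fails if it takes over 72 s, if anything falls off the work surface, if the arm or the gripper's body presses on something with over 40 N, if the wrist force passes 120 N, or if a joint passes its speed limit or range.

## Robot

A 7-joint arm with a two-finger parallel gripper is mounted at the origin on the work surface. World frame = base frame: x ahead of the robot, y to its left, z up, the work surface at z = 0. Lengths are in m, angles in rad, forces in N, time in s.
With the tool pointing down it reaches from about 0.425 to 0.925 m from the base axis. Payload 6.8 kg.
Tool frame: the origin (TCP) lies between the finger pads; the fingertips stand finger_overhang ahead of it and the grasp point (between the pads) lies 6 mm ahead of it (finger_overhang is the distance from the TCP to the fingertips, in m); z points along the fingers, y is the line along which they close (so a half turn about z gives the same grasp; the last joint's range is limited). The gripper opens to 85 mm and grips with 20 to 120 N. Pads are 22 mm wide; open, the fingers measure 114 mm over their backs; the gripper's body (76 mm by 85 mm) begins 54 mm behind the grasp point. The pads swing forward as they close: fully open they stand 13 mm farther back than shut.
Start: joints at [1.142, 0.477, 0.022, 1.555, -0.011, 1.109, -0.083], TCP at [0.213, -0.641, 0.256] pointing down, gripper open.
Joint ranges: [-2.96, 2.96], [-0.34, 2.1], [-1.41, 1.46], [0.24, 2.44], [-1.37, 4.51], [0.17, 1.92], [-2.96, 2.96]. Speed limits (rad/s): [2.39, 2.39, 3.14, 3.14, 3.14, 3.14, 3.14].

## Interface

Orientations are given as a unit quaternion [w, x, y, z].
In Python, from station import * gives the robot as it stands.
- The arm moves only by the tool drive_tool, never from a script. Its argument "increments" is a list of rows, each an object of numbers: "claw": the finger opening in m, from 0 to 0.0854; "dx", "dy", "dz": the shift along the tool's x, y, z in m; "wx", "wy", "wz": the turn, a rotation vector about the tool's x, y, z in degrees. A call has 1 to 20 rows; each row shifts and turns the commanded pose from where the row before left it, along the tool's axes as they then stand; what a row does not reach is not made up. A row lasts 1/8 s, in which the tool goes at most 62.5 mm and 10.7 degrees, less where a joint would pass 70% of its speed; a pose out of reach is approached as far as the arm can. A call with a gripper value outside its range is refused whole. The fingers move at their own pace and stop on an object; "newtons" is the grip in N (left out, the last holds). Time passes only in rows, so rows that do not move let the fingers close. It gives the time, the measured TCP pose, the force, the opening and the grip force at its end, in the units of the state.
- get_obs(): the state, without advancing time (a new reading comes with each control period).
- read_camera(name): name is "scene" or "top" or "wrist"; returns (picture, depth): 420x560x3 uint8, red, green, blue; 420x560 float32, m along the optical axis (not along the pixel's ray), 0 where there is no reading.
- calibration(name): a dict with "intrinsics" (3x3 intrinsics, pixels), "R" (3x3) and "t" (3): a world point X has camera coordinates R X + t; the wrist camera has in their place "mount" (4x4, takes a point from camera to tool coordinates, whose origin is the TCP and whose axes are the flange's). Camera axes: x right, y down, z forward; pixel columns grow to the right and rows downward; lengths in m; the calibration is good to about 2 mm. A picture is of the moment at which its call begins: read the wrist's pose just before it. calibration takes no time and is no camera call.
- hand_in(): hands the job in; it is judged then, once.
The state is a dict: "t": time; "q": joint angles; "joint_vel": joint speeds; "joint_torque": joint torques, N m; "eef_pos": TCP position; "tool_rot": TCP orientation; "contact_force": force on the tool from outside, world axes, zero at the start; "torque": the same for the moment, N m; "gripper_width": opening from 0.0 (shut) to 1.0 (fully open); "grasp_force": force on a finger pad.
Only numpy, scipy, OpenCV 4.12 (cv2) and the standard library are available. Lean on these libraries where they do the work, as an engineer would, in place of code of your own. Each camera call takes 0.05 s, during which the arm holds its last target. There are 200 camera calls.

## Working session

There is one attempt and no reset: what is moved stays moved. The work goes in short steps, Python scripts to look and compute and a tool call to move; the robot and the scene stay as the last step left them, time stands still between calls to the robot, and variables do not carry over. Pictures are saved under pics/ and viewed, at most 10 in all, crops included, and the job is handed in when it is done.

Besides the shell and the picture viewer there is one more tool, called after "Call:" as name(argument=value, ...), one argument or row to a line, values as JSON. drive_tool: Moves the arm, as the interface text tells. Its arguments: {"type":"object","properties":{"increments":{"type":"array","items":{"type":"object","properties":{"claw":{"type":"number"},"dx":{"type":"number"},"dy":{"type":"number"},"dz":{"type":"number"},"wx":{"type":"number"},"wy":{"type":"number"},"wz":{"type":"number"}}}},"newtons":{"type":"number"}},"required":["increments"]}

```bash
ls; mkdir -p pics; python3 - <<'E'
from station import *
import cv2,numpy as np
o=get_obs(); print({k:np.round(v,3) for k,v in o.items()})
for n in("scene","top"):
    p,d=read_camera(n); cv2.imwrite(f"pics/{n}0.png",p[...,::-1]); np.savez(f"{n}0.npz",p=p,d=d)
    c=calibration(n); print(n,{k:np.round(v,3).tolist() for k,v in c.items()})
print(calibration("wrist"))
E
```

```text
pics
{'t': np.float64(0.0), 'q': array([ 1.142,  0.478,  0.022,  1.556, -0.011,  1.109, -0.083]), 'joint_vel': array([-0.001,  0.001, -0.001,  0.   ,  0.   , -0.   , -0.   ]), 'joint_torque': array([ 0.0000e+00, -5.9645e+01,  1.6080e+00, -2.8119e+01,  1.2000e-02,
        9.0000e-03,  0.0000e+00]), 'eef_pos': array([ 0.213, -0.64 ,  0.255]), 'tool_rot': array([-0.001,  0.987,  0.16 , -0.   ]), 'contact_force': array([-0.096,  0.667,  0.498]), 'torque': array([-0.003,  0.004,  0.04 ]), 'grasp_force': np.float64(0.0), 'gripper_width': np.float64(0.999)}
scene {'intrinsics': [[385.19, 0.0, 286.809], [0.0, 385.19, 207.264], [0.0, 0.0, 1.0]], 'R': [[0.863, 0.505, 0.02], [0.327, -0.526, -0.785], [-0.386, 0.684, -0.619]], 't': [-0.437, -0.094, 1.396]}
top {'intrinsics': [[459.718, 0.0, 270.447], [0.0, 459.718, 211.924], [0.0, 0.0, 1.0]], 'R': [[-0.024, -1.0, -0.003], [-0.979, 0.024, -0.201], [0.201, -0.002, -0.98]], 't': [0.006, 0.529, 1.543]}
{'intrinsics': array([[323.50579533,   0.        , 281.68778945],
       [  0.        , 323.50579533, 209.11203709],
       [  0.        ,   0.        ,   1.        ]]), 'mount': array([[-2.77187444e-04, -9.65872378e-01, -2.59018286e-01,
         6.54076342e-02],
       [ 9.99999941e-01, -2.15012622e-04, -2.68369759e-04,
        -2.94709228e-04],
       [ 2.03518736e-04, -2.59018345e-01,  9.65872380e-01,
        -1.17120709e-01],
       [ 0.00000000e+00,  0.00000000e+00,  0.00000000e+00,
         1.00000000e+00]])}
```

View pics/top0.png

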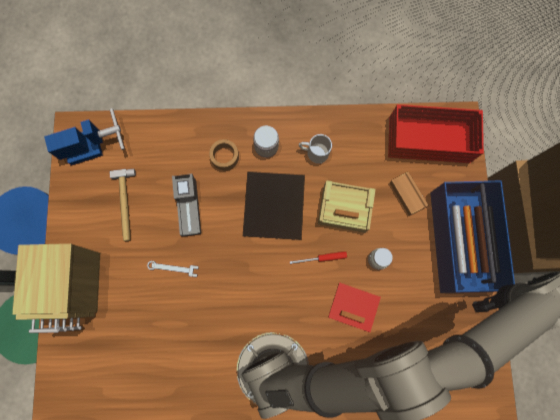

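View pics/scene0.png

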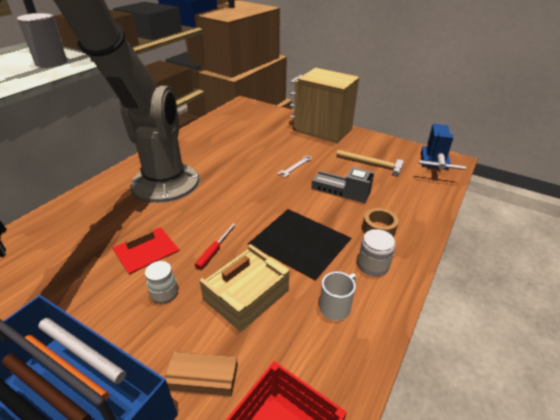

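The top view shows the box at about px (347,205), its handle on the lip side at (346,213), the mat at (275,205) and the charger at (187,205), with its hood at the far end at (184,187). The red lid look-alike is at (355,307). The scene view matches this. Next I measure from depth.

```bash
cat > h.py <<'E'
import numpy as np,cv2
from scipy.spatial.transform import Rotation as Ro
def rot(q): return Ro.from_quat([q[1],q[2],q[3],q[0]]).as_matrix()
def cloud(cal,d,obs=None):
    K=cal["intrinsics"]; v,u=np.mgrid[:d.shape[0],:d.shape[1]]
    P=np.stack([(u-K[0,2])/K[0,0]*d,(v-K[1,2])/K[1,1]*d,d],-1)
    if obs is None: return (P-cal["t"])@cal["R"]
    M=cal["mount"]; P=P@M[:3,:3].T+M[:3,3]
    return P@rot(obs["tool_rot"]).T+np.array(obs["eef_pos"])
def rect(X):
    X=np.asarray(X,np.float32)*1000
    (c,s,a)=cv2.minAreaRect(X[:,:2].copy()); return np.round(c,1),np.round(s,1),round(a,2),len(X)
E
python3 - <<'E'
from station import *
from h import *
for n in("top","scene"):
    z=np.load(n+"0.npz"); W=cloud(calibration(n),z["d"]); p=z["p"].astype(int)
    ok=z["d"]>0
    if n=="top":
        def at(u,v): return W[v,u]
        for nm,(u,v) in dict(box=(347,205),ch=(187,205),mat=(275,205),hood=(184,190),wr=(172,268)).items(): print(nm,np.round(at(u,v),3))
        cb,cc,cm=at(347,205)[:2],at(187,205)[:2],at(275,205)[:2]
    def sel(c,r,lo,hi): 
        return ok&(np.linalg.norm(W[...,:2]-c,axis=-1)<r)&(W[...,2]>lo)&(W[...,2]<hi)
    for nm,m in dict(box=sel(cb,.13,.04,.12),boxtop=sel(cb,.13,.07,.084),handle=sel(cb,.06,.084,.12),charger=sel(cc,.13,.02,.12),hood=sel(cc,.13,.08,.12),
      mat=sel(cm,.2,-.01,.012)&(p.sum(-1)<90)).items():
        X=W[m]; print(n,nm,rect(X) if len(X)>3 else None, np.round(np.percentile(X[:,2],[5,50,95]),3) if len(X) else '')
E
```

```text
box [ 0.545 -0.273  0.061]
ch [0.565 0.287 0.033]
mat [ 0.565 -0.024 -0.001]
hood [0.605 0.287 0.093]
wr [0.347 0.34  0.011]
top box (array([ 545.5, -271.4]), array([173.5, 144.9]), 77.91, 2151) [0.057 0.065 0.086]
top boxtop (array([ 546.2, -271.2]), array([172.8, 143.2]), 77.98, 471) [0.071 0.078 0.083]
top handle (array([ 514.1, -265.1]), array([79.8, 18. ]), 78.76, 110) [0.085 0.09  0.095]
top charger (array([565.3, 286.2]), array([203.1,  71.5]), 5.93, 1290) [0.025 0.036 0.091]
top hood (array([623.4, 292.4]), array([81.5, 70.3]), 5.82, 454) [0.082 0.087 0.093]
top mat None 
scene box (array([ 542.5, -272.6]), array([174.5, 146.2]), 78.44, 3671) [0.048 0.063 0.084]
scene boxtop (array([ 542.3, -272.6]), array([174.5, 144. ]), 78.37, 946) [0.071 0.077 0.081]
scene handle (array([ 510.8, -267.3]), array([80.6, 19. ]), 79.62, 188) [0.085 0.088 0.09 ]
scene charger (array([560. , 284.4]), array([201.9,  80.5]), 5.23, 1152) [0.024 0.039 0.087]
scene hood (array([620.2, 290.6]), array([80.3, 77.8]), 4.19, 298) [0.082 0.085 0.089]
scene mat (array([564.3, -26.4]), array([190. , 226.9]), 84.73, 1189) [-0.002  0.001  0.004]
```

```bash
cat >> h.py <<'E'
def go(obs,pos,yaw=None):
    """tool-frame shift (mm) to world pos, before any turn, then turn (deg) about tool z for tool-x yaw; mod 180"""
    R=rot(obs["tool_rot"]); d=R.T@(np.array(pos)-obs["eef_pos"])*1000
    y0=np.degrees(np.arctan2(R[1,0],R[0,0])); 
    s="shift mm %s yaw %.2f tilt %s"%(np.round(d,1),y0,np.round(R[:2,2],4))
    if yaw is not None:
        t=(y0-yaw+90)%180-90; s+=" wz %.2f"%t
        a=np.radians(t); c=np.array([[np.cos(a),np.sin(a)],[-np.sin(a),np.cos(a)]])
        s+=" shift after turn %s"%np.round(c@d[:2],1)
    print(s)
E
python3 - <<'E'
import station as s
from h import *
print([k for k in dir(s) if k[0]!='_'], getattr(s,"finger_overhang",None))
o=s.get_obs(); go(o,[.512,-.266,.26],78)
E
```

```text
['PlanningError', 'calibration', 'finger_overhang', 'get_obs', 'hand_in', 'read_camera'] 0.025
shift mm [ 402.  -260.7   -4.2] yaw 18.38 tilt [-0.0006  0.0015] wz -59.62 shift after turn [428.2 215. ]
```

Call:
drive_tool(
  increments=[
    {"dx": 0.04, "dy": -0.026, "claw": 0.05},
    {"dx": 0.04, "dy": -0.026},
    {"dx": 0.04, "dy": -0.026},
    {"dx": 0.04, "dy": -0.026},
    {"dx": 0.04, "dy": -0.026},
    {"dx": 0.04, "dy": -0.026},
    {"dx": 0.04, "dy": -0.026},
    {"dx": 0.04, "dy": -0.026},
    {"dx": 0.04, "dy": -0.026},
    {"dx": 0.04, "dy": -0.026},
    {"wz": -10},
    {"wz": -10},
    {"wz": -10},
    {"wz": -10},
    {"wz": -10},
    {"wz": -9.6},
    {},
  ],
)

```text
schema error: expected keys claw, dx, dy, dz, wx, wy, wz
```

```bash
cat > look.py <<'E'
import sys
from station import *
from h import *
o=get_obs(); p,d=read_camera("wrist"); n=sys.argv[1]
cv2.imwrite(f"pics/{n}.png",p[...,::-1]); np.savez(n+".npz",p=p,d=d,W=cloud(calibration("wrist"),d,o))
print({k:np.round(o[k],3).tolist() for k in("t","eef_pos","contact_force","gripper_width","grasp_force")})
E
python3 look.py w1; python3 - <<'E'
from station import *
from h import *
W=np.load("w1.npz")["W"]; o=get_obs(); go(o,[.512,-.266,.26],78)
cb=np.array([.545,-.272])
def s(lo,hi,r,c=cb): return W[(np.linalg.norm(W[...,:2]-c,axis=-1)<r)&(W[...,2]>lo)&(W[...,2]<hi)]
for nm,X in dict(all=s(.045,.11,.13),top=s(.07,.085,.13),rails=s(.079,.0845,.13),handle=s(.085,.11,.075),lid=s(.06,.068,.09)).items(): print(nm,rect(X),np.median(X[:,2]))
E
```

```text
{'t': 0.1, 'eef_pos': [0.213, -0.64, 0.255], 'contact_force': [-0.297, 0.069, -0.168], 'gripper_width': 0.998, 'grasp_force': 0.0}
shift mm [ 402.  -260.7   -4.1] yaw 18.38 tilt [-0.0006  0.0013] wz -59.62 shift after turn [428.2 214.9]
all (array([0., 0.]), array([0., 0.]), 0.0, 0) nan
top (array([0., 0.]), array([0., 0.]), 0.0, 0) nan
rails (array([0., 0.]), array([0., 0.]), 0.0, 0) nan
handle (array([0., 0.]), array([0., 0.]), 0.0, 0) nan
lid (array([0., 0.]), array([0., 0.]), 0.0, 0) nan
  return _methods._mean(a, axis=axis, dtype=dtype,
  ret = ret.dtype.type(ret / rcount)
```

View pics/w1.png

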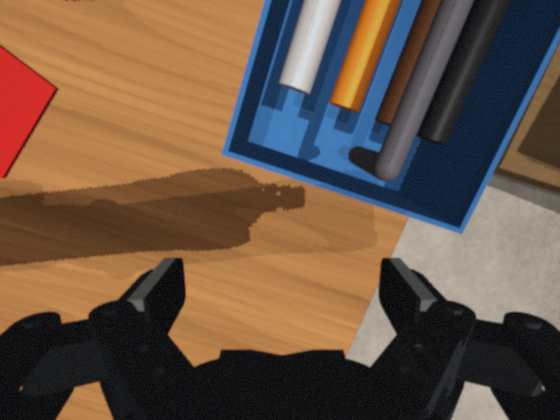

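The move was refused because every row needs all seven keys, so this picture is still the start view: the blue tool tray, with the fingers at the lower edge. I'll resend the move with full rows.

Call:
drive_tool(
  increments=[
    {"claw": 0.05, "dx": 0.04, "dy": -0.026, "dz": 0, "wx": 0, "wy": 0, "wz": 0},
    {"claw": 0.05, "dx": 0.04, "dy": -0.026, "dz": 0, "wx": 0, "wy": 0, "wz": 0},
    {"claw": 0.05, "dx": 0.04, "dy": -0.026, "dz": 0, "wx": 0, "wy": 0, "wz": 0},
    {"claw": 0.05, "dx": 0.04, "dy": -0.026, "dz": 0, "wx": 0, "wy": 0, "wz": 0},
    {"claw": 0.05, "dx": 0.04, "dy": -0.026, "dz": 0, "wx": 0, "wy": 0, "wz": 0},
    {"claw": 0.05, "dx": 0.04, "dy": -0.026, "dz": 0, "wx": 0, "wy": 0, "wz": 0},
    {"claw": 0.05, "dx": 0.04, "dy": -0.026, "dz": 0, "wx": 0, "wy": 0, "wz": 0},
    {"claw": 0.05, "dx": 0.04, "dy": -0.026, "dz": 0, "wx": 0, "wy": 0, "wz": 0},
    {"claw": 0.05, "dx": 0.04, "dy": -0.026, "dz": 0, "wx": 0, "wy": 0, "wz": 0},
    {"claw": 0.05, "dx": 0.04, "dy": -0.026, "dz": 0, "wx": 0, "wy": 0, "wz": 0},
    {"claw": 0.05, "dx": 0, "dy": 0, "dz": 0, "wx": 0, "wy": 0, "wz": -10},
    {"claw": 0.05, "dx": 0, "dy": 0, "dz": 0, "wx": 0, "wy": 0, "wz": -10},
    {"claw": 0.05, "dx": 0, "dy": 0, "dz": 0, "wx": 0, "wy": 0, "wz": -10},
    {"claw": 0.05, "dx": 0, "dy": 0, "dz": 0, "wx": 0, "wy": 0, "wz": -10},
    {"claw": 0.05, "dx": 0, "dy": 0, "dz": 0, "wx": 0, "wy": 0, "wz": -10},
    {"claw": 0.05, "dx": 0, "dy": 0, "dz": 0, "wx": 0, "wy": 0, "wz": -9.6},
    {"claw": 0.05, "dx": 0, "dy": 0, "dz": 0, "wx": 0, "wy": 0, "wz": 0},
    {"claw": 0.05, "dx": 0, "dy": 0, "dz": 0, "wx": 0, "wy": 0, "wz": 0},
  ],
)

```text
t: 2.4
eef_pos: [0.5103, -0.2678, 0.2562]
tool_rot: [-0.0, 0.778, 0.628, -0.0]
contact_force: [0.3, -0.5, -0.3]
gripper_width: 0.583
grasp_force: 0.0
```

```bash
python3 look.py w2; cat > m.py <<'E'
from station import *
from h import *
W=np.load("w2.npz")["W"]; o=get_obs(); go(o,[.512,-.266,.26],78); print(np.round(o["q"],2))
cb=np.array([.545,-.272])
def s(lo,hi,r,c=cb): return W[(np.linalg.norm(W[...,:2]-c,axis=-1)<r)&(W[...,2]>lo)&(W[...,2]<hi)]
for nm,X in dict(all=s(.045,.11,.13),top=s(.07,.085,.13),rails=s(.079,.0845,.13),handle=s(.085,.11,.075),lid=s(.06,.068,.09)).items(): 
    if len(X): print(nm,rect(X),np.median(X[:,2]))
E
python3 m.py
```

```text
{'t': 2.4, 'eef_pos': [0.51, -0.268, 0.256], 'contact_force': [0.341, -0.485, -0.345], 'gripper_width': 0.583, 'grasp_force': 0.0}
shift mm [ 2.   1.2 -3.8] yaw 77.83 tilt [-0.0003  0.0001] wz -0.17 shift after turn [2.  1.2]
[ 0.65  0.34 -0.35  1.78  0.13  1.05  0.04]
all (array([ 544.2, -270.1]), array([172.7, 142.5]), 78.27, 26671) 0.06394460902267332
top (array([ 544.2, -270.2]), array([172.7, 142.3]), 78.37, 5773) 0.07695367028351024
rails (array([ 559.6, -273.3]), array([172.7, 110.3]), 78.18, 2737) 0.0806097771849357
handle (array([ 512.4, -263.9]), array([79.6, 15.7]), 78.18, 1564) 0.08960165918047751
lid (array([ 541.3, -269.7]), array([154.9, 136.6]), 78.26, 18030) 0.06359875663270342
```

View pics/w2.png

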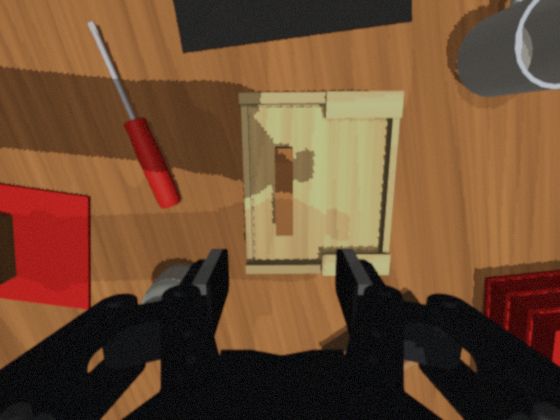

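The wrist view shows the box and lid cleanly, with the handle at px (284,190), the rails on the right and the red lid on the left. The sizes measure 172.7 x 142.5 and 79.6 x 15.7 at height 0.0896, so the fit can be trusted. Next: descend and grip the handle.

Call:
drive_tool(
  increments=[
    {"claw": 0.05, "dx": 0.0043, "dy": 0.0012, "dz": 0.03, "wx": 0, "wy": 0, "wz": -0.4},
    {"claw": 0.05, "dx": 0, "dy": 0, "dz": 0.04, "wx": 0, "wy": 0, "wz": 0},
    {"claw": 0.05, "dx": 0, "dy": 0, "dz": 0.04, "wx": 0, "wy": 0, "wz": 0},
    {"claw": 0.05, "dx": 0, "dy": 0, "dz": 0.03, "wx": 0, "wy": 0, "wz": 0},
    {"claw": 0.05, "dx": 0, "dy": 0, "dz": 0.015, "wx": 0, "wy": 0, "wz": 0},
    {"claw": 0.05, "dx": 0, "dy": 0, "dz": 0.007, "wx": 0, "wy": 0, "wz": 0},
    {"claw": 0.05, "dx": 0, "dy": 0, "dz": 0, "wx": 0, "wy": 0, "wz": 0},
    {"claw": 0.0, "dx": 0, "dy": 0, "dz": 0, "wx": 0, "wy": 0, "wz": 0},
    {"claw": 0.0, "dx": 0, "dy": 0, "dz": 0, "wx": 0, "wy": 0, "wz": 0},
    {"claw": 0.0, "dx": 0, "dy": 0, "dz": 0, "wx": 0, "wy": 0, "wz": 0},
    {"claw": 0.0, "dx": 0, "dy": 0, "dz": 0, "wx": 0, "wy": 0, "wz": 0},
    {"claw": 0.0, "dx": 0, "dy": 0, "dz": 0, "wx": 0, "wy": 0, "wz": 0},
  ],
  newtons=60,
)

```text
t: 3.95
eef_pos: [0.5132, -0.2641, 0.0954]
tool_rot: [0.001, 0.775, 0.632, 0.0]
contact_force: [-1.2, 0.5, 6.7]
gripper_width: 0.173
grasp_force: 60.3
```

Call:
drive_tool(
  increments=[
    {"claw": 0.0, "dx": 0, "dy": 0, "dz": -0.003, "wx": 0, "wy": 0, "wz": 0},
    {"claw": 0.0, "dx": 0, "dy": 0, "dz": -0.003, "wx": 0, "wy": 0, "wz": 0},
    {"claw": 0.0, "dx": 0, "dy": 0, "dz": -0.003, "wx": 0, "wy": 0, "wz": 0},
    {"claw": 0.0, "dx": 0, "dy": 0, "dz": 0, "wx": 0, "wy": 0, "wz": 0},
    {"claw": 0.0, "dx": 0, "dy": 0, "dz": 0, "wx": 0, "wy": 0, "wz": 0},
  ],
)

```text
t: 4.58
eef_pos: [0.5125, -0.2638, 0.1032]
tool_rot: [-0.0, 0.775, 0.632, -0.0]
contact_force: [-0.7, -0.6, -1.2]
gripper_width: 0.175
grasp_force: 59.4
```

```bash
python3 look.py w3; python3 - <<'E'
from h import *
W=np.load("w3.npz")["W"]; c=np.array([.5442,-.2701]); a=np.radians(-11.75); B=(W[...,:2]-c)@np.array([[np.cos(a),-np.sin(a)],[np.sin(a),np.cos(a)]])
for x in range(-70,61,10):
    m=(abs(B[...,0]*1000-x)<4)&(abs(B[...,1])<.06)&(W[...,2]>.04)&(W[...,2]<.085)
    if m.sum()>20: print(x,m.sum(),np.round(np.percentile(W[m][:,2],[20,50,80])*1000,1))
E
```

```text
{'t': 4.575, 'eef_pos': [0.512, -0.264, 0.103], 'contact_force': [-0.689, -0.561, -1.219], 'gripper_width': 0.175, 'grasp_force': 59.37}
-70 1578 [62.  62.6 63.1]
-60 1986 [70.9 71.4 71.9]
-50 2034 [70.9 71.4 71.9]
-40 1170 [70.9 71.4 72.1]
-30 906 [70.9 71.4 72.2]
-20 1973 [70.8 71.4 71.9]
-10 2120 [70.8 71.3 71.8]
0 2570 [70.8 71.3 71.9]
10 2666 [70.8 71.3 71.8]
20 2540 [70.7 71.3 71.8]
30 2691 [70.8 71.2 71.7]
40 2970 [70.7 71.2 71.7]
50 2926 [70.7 71.2 71.7]
60 2782 [70.7 71.2 71.7]
```

Call:
drive_tool(
  increments=[
    {"claw": 0.0, "dx": 0, "dy": 0, "dz": -0.0015, "wx": 0, "wy": 0, "wz": 0},
    {"claw": 0.0, "dx": 0, "dy": -0.005, "dz": 0, "wx": 0, "wy": 0, "wz": 0},
    {"claw": 0.0, "dx": 0, "dy": -0.015, "dz": 0, "wx": 0, "wy": 0, "wz": 0},
    {"claw": 0.0, "dx": 0, "dy": -0.015, "dz": 0, "wx": 0, "wy": 0, "wz": 0},
    {"claw": 0.0, "dx": 0, "dy": -0.015, "dz": 0, "wx": 0, "wy": 0, "wz": 0},
    {"claw": 0.0, "dx": 0, "dy": -0.015, "dz": 0, "wx": 0, "wy": 0, "wz": 0},
    {"claw": 0.0, "dx": 0, "dy": -0.01, "dz": 0, "wx": 0, "wy": 0, "wz": 0},
    {"claw": 0.0, "dx": 0, "dy": 0, "dz": 0, "wx": 0, "wy": 0, "wz": 0},
  ],
)

```text
t: 5.62
eef_pos: [0.4383, -0.2487, 0.1049]
tool_rot: [-0.0, 0.775, 0.632, -0.0]
contact_force: [0.9, -0.6, -1.2]
gripper_width: 0.166
grasp_force: 59.3
```

```bash
python3 - <<'E'
from station import *
from h import *
z=np.load("top0.npz"); W=cloud(calibration("top"),z["d"]); p=z["p"].astype(int)
m=(np.linalg.norm(W[...,:2]-[.565,-.024],axis=-1)<.2)&(W[...,2]<.03)&(p.max(-1)<45)
m=cv2.morphologyEx(m.astype(np.uint8),cv2.MORPH_OPEN,np.ones((5,5)))>0
print(rect(W[m]),np.median(W[m][:,2]))
o=get_obs(); go(o,[.45,-.25,.17])
E
```

```text
(array([0., 0.]), array([0., 0.]), 0.0, 0) nan
shift mm [  1.   11.7 -65.1] yaw 78.36 tilt [-0.0004 -0.0001]
  return _methods._mean(a, axis=axis, dtype=dtype,
  ret = ret.dtype.type(ret / rcount)
```

```bash
python3 - <<'E'
from station import *
from h import *
z=np.load("top0.npz"); W=cloud(calibration("top"),z["d"]); p=z["p"].astype(int)
print(p[205,275],p[205,310],W[205,275])
m=(np.linalg.norm(W[...,:2]-[.565,-.024],axis=-1)<.2)&(W[...,2]<.03)&(p.max(-1)<70)
print(m.sum())
m=cv2.morphologyEx(m.astype(np.uint8),cv2.MORPH_OPEN,np.ones((5,5)))>0
if m.sum(): print(rect(W[m]),np.median(W[m][:,2]))
E
```

```text
[50 42 36] [166 109  64] [ 0.56522544 -0.02437506 -0.00079809]
3627
(array([565.1, -18.6]), array([205.5, 236.4]), 85.33, 3586) 0.0026278973683364687
```

Call:
drive_tool(
  increments=[
    {"claw": 0.0, "dx": 0, "dy": 0, "dz": -0.03, "wx": 0, "wy": 0, "wz": 0},
    {"claw": 0.0, "dx": 0, "dy": 0, "dz": -0.035, "wx": 0, "wy": 0, "wz": 0},
    {"claw": 0.0, "dx": 0.02, "dy": 0.004, "dz": 0, "wx": 0, "wy": 0, "wz": 0},
    {"claw": 0.0, "dx": 0.041, "dy": 0.0073, "dz": 0, "wx": 0, "wy": 0, "wz": 0},
    {"claw": 0.0, "dx": 0.041, "dy": 0.0073, "dz": 0, "wx": 0, "wy": 0, "wz": 0},
    {"claw": 0.0, "dx": 0.041, "dy": 0.0073, "dz": 0, "wx": 0, "wy": 0, "wz": 0},
    {"claw": 0.0, "dx": 0.041, "dy": 0.0073, "dz": 0, "wx": 0, "wy": 0, "wz": 0},
    {"claw": 0.0, "dx": 0.041, "dy": 0.007, "dz": 0, "wx": 0, "wy": 0, "wz": 0},
    {"claw": 0.0, "dx": 0.022, "dy": 0.004, "dz": 0, "wx": 0, "wy": 0, "wz": 0},
    {"claw": 0.0, "dx": 0, "dy": 0, "dz": 0.03, "wx": 0, "wy": 0, "wz": -7},
    {"claw": 0.0, "dx": 0, "dy": 0, "dz": 0.03, "wx": 0, "wy": 0, "wz": 0},
    {"claw": 0.0, "dx": 0, "dy": 0, "dz": 0.03, "wx": 0, "wy": 0, "wz": 0},
    {"claw": 0.0, "dx": 0, "dy": 0, "dz": 0, "wx": 0, "wy": 0, "wz": 0},
  ],
)

```text
t: 7.25
eef_pos: [0.531, -0.0154, 0.0781]
tool_rot: [-0.001, 0.735, 0.678, -0.001]
contact_force: [-0.1, -0.7, -1.3]
gripper_width: 0.168
grasp_force: 59.2
```

```bash
python3 look.py w4; python3 - <<'E'
from station import *
from h import *
go(get_obs(),[.5311,-.0153,.041],85.3)
z=np.load("w4.npz"); W=z["W"]; p=z["p"].astype(int)
for lo,hi in((.02,.048),(.048,.07)):
    m=(W[...,2]>lo)&(W[...,2]<hi)&(np.linalg.norm(W[...,:2]-[.56,-.018],axis=-1)<.12); 
    if m.sum()>99: print(rect(W[m]),np.median(W[m][:,2]))
E
```

```text
{'t': 7.25, 'eef_pos': [0.531, -0.015, 0.078], 'contact_force': [-0.094, -0.691, -1.254], 'gripper_width': 0.168, 'grasp_force': 59.176}
shift mm [-0.1 -0.9 38.5] yaw 85.40 tilt [-0.0013  0.0004] wz 0.10 shift after turn [-0.1 -0.9]
(array([564.1, -11.7]), array([136.8, 127. ]), 85.4, 45572) 0.04597808848143782
(array([552.1,  29.7]), array([125.8,  77.8]), 13.62, 995) 0.06314699993516595
```

View pics/w4.png

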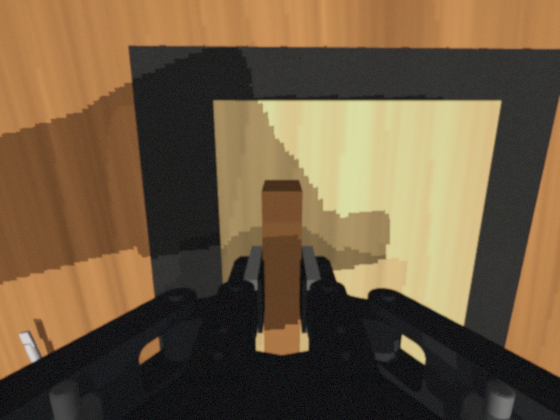

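The lid hangs level, held by its handle at px (282,260), with mat margin visible at the far, left and right sides. I lower it now.

Call:
drive_tool(
  increments=[
    {"claw": 0.0, "dx": 0, "dy": 0, "dz": 0.015, "wx": 0, "wy": 0, "wz": 0},
    {"claw": 0.0, "dx": 0, "dy": 0, "dz": 0.012, "wx": 0, "wy": 0, "wz": 0},
    {"claw": 0.0, "dx": 0, "dy": 0, "dz": 0.006, "wx": 0, "wy": 0, "wz": 0},
    {"claw": 0.0, "dx": 0, "dy": 0, "dz": 0.002, "wx": 0, "wy": 0, "wz": 0},
    {"claw": 0.0, "dx": 0, "dy": 0, "dz": 0.001, "wx": 0, "wy": 0, "wz": 0},
    {"claw": 0.0, "dx": 0, "dy": 0, "dz": 0.001, "wx": 0, "wy": 0, "wz": 0},
    {"claw": 0.0, "dx": 0, "dy": 0, "dz": 0, "wx": 0, "wy": 0, "wz": 0},
  ],
)

```text
t: 8.18
eef_pos: [0.5322, -0.0157, 0.043]
tool_rot: [0.0, 0.735, 0.678, 0.0]
contact_force: [-0.3, -0.7, -1.0]
gripper_width: 0.176
grasp_force: 59.4
```

Call:
drive_tool(
  increments=[
    {"claw": 0.0, "dx": 0, "dy": 0, "dz": 0.001, "wx": 0, "wy": 0, "wz": 0},
    {"claw": 0.0, "dx": 0, "dy": 0, "dz": 0.001, "wx": 0, "wy": 0, "wz": 0},
    {"claw": 0.0, "dx": 0, "dy": 0, "dz": 0, "wx": 0, "wy": 0, "wz": 0},
  ],
)

```text
t: 8.55
eef_pos: [0.5321, -0.0156, 0.0407]
tool_rot: [-0.0, 0.735, 0.678, -0.0]
contact_force: [0.2, 0.2, 0.1]
gripper_width: 0.173
grasp_force: 59.4
```

Call:
drive_tool(
  increments=[
    {"claw": 0.05, "dx": 0, "dy": 0, "dz": 0, "wx": 0, "wy": 0, "wz": 0},
    {"claw": 0.05, "dx": 0, "dy": 0, "dz": 0, "wx": 0, "wy": 0, "wz": 0},
    {"claw": 0.05, "dx": 0, "dy": 0, "dz": 0, "wx": 0, "wy": 0, "wz": 0},
    {"claw": 0.05, "dx": 0, "dy": 0, "dz": -0.02, "wx": 0, "wy": 0, "wz": 0},
    {"claw": 0.05, "dx": 0, "dy": 0, "dz": -0.05, "wx": 0, "wy": 0, "wz": 0},
    {"claw": 0.05, "dx": 0, "dy": 0, "dz": -0.05, "wx": 0, "wy": 0, "wz": 0},
    {"claw": 0.085, "dx": -0.042, "dy": 0.0054, "dz": -0.05, "wx": 0, "wy": 0, "wz": 0},
    {"claw": 0.085, "dx": -0.042, "dy": 0.0054, "dz": -0.045, "wx": 0, "wy": 0, "wz": 0},
    {"claw": 0.085, "dx": -0.042, "dy": 0.0054, "dz": 0, "wx": 0, "wy": 0, "wz": 0},
    {"claw": 0.085, "dx": -0.042, "dy": 0.0054, "dz": 0, "wx": 0, "wy": 0, "wz": 0},
    {"claw": 0.085, "dx": -0.042, "dy": 0.0054, "dz": 0, "wx": 0, "wy": 0, "wz": 0},
    {"claw": 0.085, "dx": -0.042, "dy": 0.0054, "dz": 0, "wx": 0, "wy": 0, "wz": 0},
    {"claw": 0.085, "dx": 0, "dy": 0, "dz": 0, "wx": 0, "wy": 0, "wz": 0},
  ],
)

```text
t: 10.18
eef_pos: [0.5429, -0.272, 0.253]
tool_rot: [0.0, 0.737, 0.676, -0.001]
contact_force: [0.1, 0.4, -0.1]
gripper_width: 0.994
grasp_force: 0.0
```

```bash
python3 look.py w5; python3 - <<'E'
from station import *
from h import *
o=get_obs(); print(np.round(o["q"],2)); go(o,[.5442,-.2701,.256],-11.75)
p,d=read_camera("top"); W=cloud(calibration("top"),d)
m=(W[...,2]>.005)&(W[...,2]<.02)&(np.linalg.norm(W[...,:2]-[.564,-.018],axis=-1)<.12);print("lid on mat",rect(W[m]),np.percentile(W[m][:,2],[5,50,95]))
W=np.load("w5.npz")["W"]; c=np.array([.5442,-.2701])
m=(W[...,2]>.052)&(W[...,2]<.0595)&(np.linalg.norm(W[...,:2]-c,axis=-1)<.065); print("pack",rect(W[m]),np.median(W[m][:,2]))
m=(W[...,2]>.07)&(W[...,2]<.085)&(np.linalg.norm(W[...,:2]-c,axis=-1)<.13); print("box",rect(W[m]))
E
```

```text
{'t': 10.175, 'eef_pos': [0.543, -0.272, 0.253], 'contact_force': [0.128, 0.361, -0.071], 'gripper_width': 0.994, 'grasp_force': 0.0}
[ 0.65  0.4  -0.39  1.71  0.17  1.07  0.13]
shift mm [-0.9  0.8 -2.9] yaw 85.18 tilt [-0.0005  0.    ] wz -83.07 shift after turn [-0.9 -0.8]
lid on mat (array([565.7, -18.3]), array([236.4, 230.5]), 3.6, 1596) [0.00537083 0.00840885 0.014762  ]
pack (array([ 545.9, -261.9]), array([ 69.4, 129.7]), 78.2, 4294) 0.05567083337121623
box (array([ 544.2, -270.2]), array([172.7, 142. ]), 78.27, 6439)
```

View pics/w5.png

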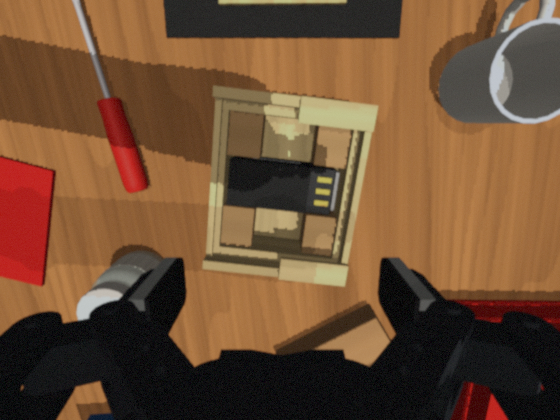

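The box is open. The black pack lies at px (282,186) with its brass contacts (nose) at (325,186), and the lid's edge shows on the mat at the top. Next I fit the pack's outline.

```bash
python3 - <<'E'
from station import *
from h import *
z=np.load("w5.npz"); W=z["W"]; p=z["p"].astype(int); c=np.array([.5442,-.2701]); a=np.radians(-11.75)
B=(W[...,:2]-c)@np.array([[np.cos(a),-np.sin(a)],[np.sin(a),np.cos(a)]])
m=(W[...,2]>.0525)&(W[...,2]<.0595)&(abs(B[...,1])<.045)&(abs(B[...,0])<.0645)
m=cv2.morphologyEx(m.astype(np.uint8),cv2.MORPH_OPEN,np.ones((5,5)))>0
X=np.c_[B[m],W[m][:,2]]; print("box frame",rect(X),np.percentile(X[:,:2],[1,50,99],axis=0)*1000); print("world",rect(W[m]))
o=get_obs()
r=rect(W[m])[0]/1000; go(o,[r[0],r[1],.25],-11.75)
E
```

```text
box frame (array([-0. ,  0.1]), array([ 89.5, 129. ]), 89.97, 4765) [[-63.8633704  -40.40404179]
 [-15.9391312    1.6663505 ]
 [ 63.82233878  41.49039436]]
world (array([ 544.2, -270. ]), array([ 89.5, 129. ]), 78.22, 4765)
shift mm [-2.7  0.6  3.3] yaw 85.34 tilt [-0.0003  0.0007] wz -82.91 shift after turn [-0.9 -2.6]
```

```bash
python3 - <<'E'
from station import *
from h import *
z=np.load("w5.npz"); W=z["W"]; p=z["p"].astype(int); c=np.array([.5442,-.2701]); a=np.radians(-11.75)
B=(W[...,:2]-c)@np.array([[np.cos(a),-np.sin(a)],[np.sin(a),np.cos(a)]])
m=(p.max(-1)<60)&(W[...,2]>.052)&(W[...,2]<.06)&(abs(B[...,1])<.045)&(abs(B[...,0])<.066)
m=cv2.morphologyEx(m.astype(np.uint8),cv2.MORPH_OPEN,np.ones((3,3)))
n,l,s,_=cv2.connectedComponentsWithStats(m); m=l==1+s[1:,4].argmax()
X=np.c_[B[m],W[m][:,2]]; print("box frame",rect(X),np.percentile(X,[1,50,99],axis=0)*1000); print("world",rect(W[m]))
for by in(-35,-28,0,28,35): print(by,[ (int(p[k].mean()),round(float(W[k][2]),3)) for bx in(-50,-40,-20,0,20,40,50) for k in [np.unravel_index(np.hypot(B[...,0]*1000-bx,B[...,1]*1000-by).argmin(),m.shape)]])
E
```

```text
box frame (array([-15.5,   0.6]), array([80.1, 45.9]), 0.23, 3627) [[-54.60970376 -21.10184087  53.80306954]
 [-16.07712922   1.84599321  55.58186892]
 [ 23.72151102  23.2193949   57.17813611]]
world (array([ 529.2, -266.4]), array([45.9, 80.1]), 78.48, 3627)
-35 [(125, 0.05), (121, 0.049), (139, 0.011), (155, 0.011), (109, 0.009), (124, 0.05), (122, 0.05)]
-28 [(121, 0.05), (122, 0.05), (120, 0.054), (119, 0.054), (54, 0.054), (121, 0.049), (122, 0.049)]
0 [(18, 0.297), (18, 0.308), (42, 0.056), (41, 0.056), (40, 0.054), (30, 0.305), (24, 0.293)]
28 [(83, 0.049), (82, 0.051), (102, 0.009), (120, 0.01), (105, 0.01), (130, 0.05), (136, 0.05)]
35 [(85, 0.051), (87, 0.049), (107, 0.01), (121, 0.011), (106, 0.011), (136, 0.05), (139, 0.051)]
```

Call:
drive_tool(
  increments=[
    {"claw": 0.085, "dx": 0.0027, "dy": 0.0007, "dz": 0, "wx": 0, "wy": 0, "wz": 0},
    {"claw": 0.085, "dx": 0, "dy": 0, "dz": 0, "wx": 0, "wy": 0, "wz": -10.4},
    {"claw": 0.085, "dx": 0, "dy": 0, "dz": 0, "wx": 0, "wy": 0, "wz": -10.4},
    {"claw": 0.085, "dx": 0, "dy": 0, "dz": 0, "wx": 0, "wy": 0, "wz": -10.4},
    {"claw": 0.085, "dx": 0, "dy": 0, "dz": 0, "wx": 0, "wy": 0, "wz": -10.4},
    {"claw": 0.085, "dx": 0, "dy": 0, "dz": 0, "wx": 0, "wy": 0, "wz": -10.4},
    {"claw": 0.085, "dx": 0, "dy": 0, "dz": 0, "wx": 0, "wy": 0, "wz": -10.4},
    {"claw": 0.085, "dx": 0, "dy": 0, "dz": 0, "wx": 0, "wy": 0, "wz": -10.4},
    {"claw": 0.085, "dx": 0, "dy": 0, "dz": 0, "wx": 0, "wy": 0, "wz": -10.4},
    {"claw": 0.085, "dx": 0, "dy": 0, "dz": 0.04, "wx": 0, "wy": 0, "wz": 0},
    {"claw": 0.085, "dx": 0, "dy": 0, "dz": 0.04, "wx": 0, "wy": 0, "wz": 0},
    {"claw": 0.085, "dx": 0, "dy": 0, "dz": 0.03, "wx": 0, "wy": 0, "wz": 0},
    {"claw": 0.085, "dx": 0, "dy": 0, "dz": 0, "wx": 0, "wy": 0, "wz": 0},
  ],
)

```text
t: 11.9
eef_pos: [0.5437, -0.263, 0.1417]
tool_rot: [-0.002, 0.098, 0.995, 0.001]
contact_force: [-0.2, 0.3, 0.1]
gripper_width: 0.999
grasp_force: 0.0
```

```bash
python3 - <<'E'
from station import *
from h import *
o=get_obs(); print(np.round(o["q"],2)); go(o,[.5438,-.2694,.047],-11.5)
E
```

```text
[ 0.81  0.57 -0.63  1.79  0.41  0.92  1.38]
shift mm [-1.7 -6.4 94.6] yaw 168.71 tilt [-0.0039  0.0022] wz 0.21 shift after turn [-1.7 -6.4]
```

Call:
drive_tool(
  increments=[
    {"claw": 0.085, "dx": -0.0017, "dy": -0.0064, "dz": 0.02, "wx": 0, "wy": 0, "wz": 0.2},
    {"claw": 0.085, "dx": 0, "dy": 0, "dz": 0.01, "wx": 0, "wy": 0, "wz": 0},
    {"claw": 0.085, "dx": 0, "dy": 0, "dz": 0, "wx": 0, "wy": 0, "wz": 0},
  ],
)

```text
t: 12.28
eef_pos: [0.545, -0.2714, 0.1129]
tool_rot: [-0.001, 0.101, 0.995, 0.0]
contact_force: [-0.5, 0.3, -0.1]
gripper_width: 0.998
grasp_force: 0.0
```

```bash
python3 - <<'E'
from station import *
from h import *
o=get_obs(); print(np.round(o["q"],2)); go(o,[.5438,-.2694,.047],-11.5)
E
```

```text
[ 0.81  0.61 -0.61  1.8   0.44  0.87  1.36]
shift mm [ 1.5  1.7 65.9] yaw 168.37 tilt [-0.001   0.0005] wz -0.13 shift after turn [1.5 1.7]
```

Call:
drive_tool(
  increments=[
    {"claw": 0.085, "dx": 0.001, "dy": 0.0012, "dz": 0.02, "wx": 0, "wy": 0, "wz": 0},
    {"claw": 0.085, "dx": 0, "dy": 0, "dz": 0.02, "wx": 0, "wy": 0, "wz": 0},
    {"claw": 0.085, "dx": 0, "dy": 0, "dz": 0.015, "wx": 0, "wy": 0, "wz": 0},
    {"claw": 0.085, "dx": 0, "dy": 0, "dz": 0.01, "wx": 0, "wy": 0, "wz": 0},
    {"claw": 0.085, "dx": 0, "dy": 0, "dz": 0, "wx": 0, "wy": 0, "wz": 0},
    {"claw": 0.085, "dx": 0, "dy": 0, "dz": 0, "wx": 0, "wy": 0, "wz": 0},
  ],
)

```text
t: 13.02
eef_pos: [0.545, -0.2701, 0.0499]
tool_rot: [0.0, 0.101, 0.995, -0.0]
contact_force: [-5.5, 1.0, 15.1]
gripper_width: 0.995
grasp_force: 9.0
```

```bash
python3 - <<'E'
from station import *
from h import *
o=get_obs(); print(np.round(o["q"],2)); go(o,[.5438,-.2694,.047],-11.5)
E
```

```text
[ 0.77  0.69 -0.56  1.83  0.51  0.76  1.3 ]
shift mm [1.3 0.4 2.9] yaw 168.37 tilt [ 0.0003 -0.001 ] wz -0.13 shift after turn [1.3 0.4]
```

Something resists at 15 N with the gripper fully open. I'll back off, narrow the opening and try again.

Call:
drive_tool(
  increments=[
    {"claw": 0.085, "dx": 0, "dy": 0, "dz": -0.015, "wx": 0, "wy": 0, "wz": 0},
    {"claw": 0.066, "dx": 0.001, "dy": 0.0004, "dz": 0, "wx": 0, "wy": 0, "wz": 0},
    {"claw": 0.066, "dx": 0, "dy": 0, "dz": 0, "wx": 0, "wy": 0, "wz": 0},
    {"claw": 0.066, "dx": 0, "dy": 0, "dz": 0.007, "wx": 0, "wy": 0, "wz": 0},
    {"claw": 0.066, "dx": 0, "dy": 0, "dz": 0.005, "wx": 0, "wy": 0, "wz": 0},
    {"claw": 0.066, "dx": 0, "dy": 0, "dz": 0, "wx": 0, "wy": 0, "wz": 0},
  ],
)

```text
t: 13.78
eef_pos: [0.5437, -0.2693, 0.0509]
tool_rot: [-0.0, 0.101, 0.995, 0.0]
contact_force: [0.8, -0.7, 0.1]
gripper_width: 0.773
grasp_force: 0.8
```

```bash
python3 look.py w6; python3 - <<'E'
from station import *
from h import *
o=get_obs(); go(o,[.5438,-.2694,.047],-11.5)
E
```

```text
{'t': 13.775, 'eef_pos': [0.544, -0.269, 0.051], 'contact_force': [0.811, -0.673, 0.069], 'gripper_width': 0.773, 'grasp_force': 0.782}
shift mm [-0.1 -0.1  3.9] yaw 168.39 tilt [-0.0002  0.0004] wz -0.11 shift after turn [-0.1 -0.1]
```

View pics/w6.png

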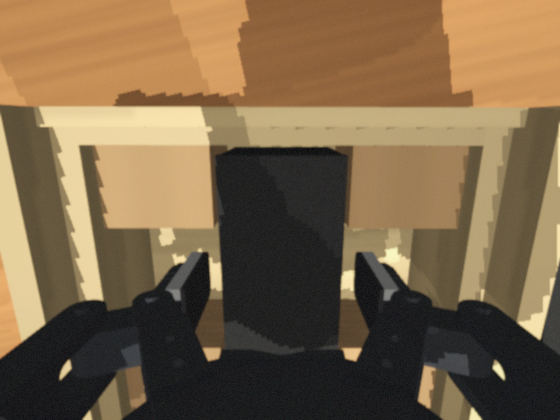

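The pack stands centred between the fingers at px (282,250), with free space on both sides and no contact. Gripping it.

Call:
drive_tool(
  increments=[
    {"claw": 0.066, "dx": 0, "dy": 0, "dz": 0.003, "wx": 0, "wy": 0, "wz": 0},
    {"claw": 0.03, "dx": 0, "dy": 0, "dz": 0, "wx": 0, "wy": 0, "wz": 0},
    {"claw": 0.03, "dx": 0, "dy": 0, "dz": 0, "wx": 0, "wy": 0, "wz": 0},
    {"claw": 0.03, "dx": 0, "dy": 0, "dz": 0, "wx": 0, "wy": 0, "wz": 0},
    {"claw": 0.03, "dx": 0, "dy": 0, "dz": 0, "wx": 0, "wy": 0, "wz": 0},
    {"claw": 0.03, "dx": 0, "dy": 0, "dz": -0.01, "wx": 0, "wy": 0, "wz": 0},
    {"claw": 0.03, "dx": 0, "dy": 0, "dz": -0.02, "wx": 0, "wy": 0, "wz": 0},
    {"claw": 0.03, "dx": 0, "dy": 0, "dz": 0, "wx": 0, "wy": 0, "wz": 0},
  ],
  newtons=70,
)

```text
t: 14.82
eef_pos: [0.545, -0.2698, 0.0805]
tool_rot: [0.002, 0.101, 0.995, -0.0]
contact_force: [0.2, 0.9, -5.9]
gripper_width: 0.549
grasp_force: 73.1
```

Call:
drive_tool(
  increments=[
    {"claw": 0.03, "dx": 0, "dy": 0, "dz": -0.04, "wx": 0, "wy": 0, "wz": 0},
    {"claw": 0.03, "dx": 0, "dy": 0, "dz": -0.04, "wx": 0, "wy": 0, "wz": 0},
    {"claw": 0.03, "dx": 0, "dy": 0.015, "dz": -0.04, "wx": 0, "wy": 0, "wz": 0},
    {"claw": 0.03, "dx": 0, "dy": 0.03, "dz": -0.03, "wx": 0, "wy": 0, "wz": 0},
    {"claw": 0.03, "dx": 0.002, "dy": 0.044, "dz": -0.02, "wx": 0, "wy": 0, "wz": 0},
    {"claw": 0.03, "dx": 0.002, "dy": 0.044, "dz": 0, "wx": 0, "wy": 0, "wz": 0},
    {"claw": 0.03, "dx": 0.002, "dy": 0.044, "dz": 0, "wx": 0, "wy": 0, "wz": 0},
    {"claw": 0.03, "dx": 0.002, "dy": 0.044, "dz": 0, "wx": 0, "wy": 0, "wz": 0},
    {"claw": 0.03, "dx": 0.002, "dy": 0.044, "dz": 0, "wx": 0, "wy": 0, "wz": 0},
    {"claw": 0.03, "dx": 0.002, "dy": 0.044, "dz": 0, "wx": 0, "wy": 0, "wz": 0},
    {"claw": 0.03, "dx": 0.002, "dy": 0.044, "dz": 0, "wx": 0, "wy": 0, "wz": 0},
    {"claw": 0.03, "dx": 0.002, "dy": 0.044, "dz": 0, "wx": 0, "wy": 0, "wz": 0},
    {"claw": 0.03, "dx": 0, "dy": 0.044, "dz": 0, "wx": 0, "wy": 0, "wz": 0},
    {"claw": 0.03, "dx": 0, "dy": 0.044, "dz": 0, "wx": 0, "wy": 0, "wz": 0},
    {"claw": 0.03, "dx": 0, "dy": 0.044, "dz": 0, "wx": 0, "wy": 0, "wz": 0},
    {"claw": 0.03, "dx": 0, "dy": 0.03, "dz": 0, "wx": 0, "wy": 0, "wz": 0},
    {"claw": 0.03, "dx": 0, "dy": 0.015, "dz": 0, "wx": 0, "wy": 0, "wz": -8},
    {"claw": 0.03, "dx": 0, "dy": 0, "dz": 0, "wx": 0, "wy": 0, "wz": -9.4},
    {"claw": 0.03, "dx": 0, "dy": 0, "dz": 0, "wx": 0, "wy": 0, "wz": 0},
    {"claw": 0.03, "dx": 0, "dy": 0, "dz": 0, "wx": 0, "wy": 0, "wz": 0},
  ],
)

```text
t: 17.32
eef_pos: [0.6436, 0.2953, 0.2481]
tool_rot: [-0.0, -0.049, 0.999, -0.0]
contact_force: [0.0, 0.2, -4.9]
gripper_width: 0.546
grasp_force: 74.7
```

```bash
python3 look.py w7; python3 - <<'E'
from station import *
from h import *
o=get_obs(); print(np.round(o["q"],2)); go(o,[.645,.295,.25],5.8)
W=np.load("w7.npz")["W"]; c=np.array([.564,.287])
def s(lo,hi,r=.13): return W[(np.linalg.norm(W[...,:2]-c,axis=-1)<r)&(W[...,2]>lo)&(W[...,2]<hi)]
for nm,X in dict(all=s(.02,.1),cheeks=s(.0345,.042),tray=s(.027,.0335),hood=s(.08,.1)).items():
    if len(X)>20: print(nm,rect(X),np.median(X[:,2]))
E
```

```text
{'t': 17.325, 'eef_pos': [0.644, 0.295, 0.248], 'contact_force': [0.043, 0.188, -4.914], 'gripper_width': 0.546, 'grasp_force': 74.661}
[-0.02  0.66 -0.79  1.43  0.48  1.25  0.81]
shift mm [-1.3 -0.5 -1.7] yaw -174.40 tilt [-0.0002 -0.0005] wz -0.20 shift after turn [-1.3 -0.5]
all (array([533.9, 285.2]), array([128.4,  70.2]), 5.91, 11107) 0.030235598847358658
cheeks (array([528.2, 284.6]), array([111.6,  70.1]), 5.85, 2260) 0.03758162010620068
tray (array([527. , 284.4]), array([114.4,  54.3]), 5.89, 7324) 0.029674972290077692
hood (array([590.6, 291.1]), array([14.1, 70.1]), 5.59, 1486) 0.08668599283757736
```

View pics/w7.png

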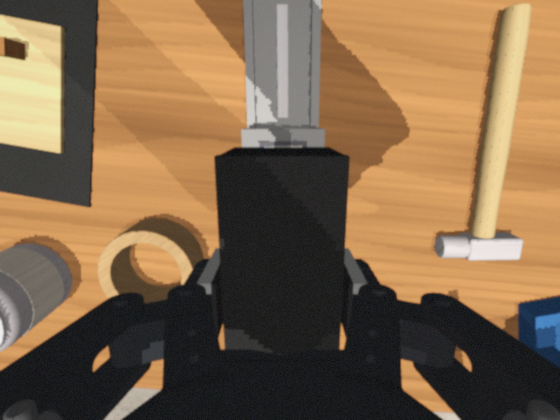

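The pack is held straight, its tail at px (282,155). The tray is visible above it in the image at (283,60), with the hood edge at row 130. Before lowering I check the pack's pose in the hand.

```bash
python3 - <<'E'
from station import *
from h import *
o=get_obs(); W=np.load("w7.npz")["W"]; R=rot(o["tool_rot"]); T=(W-np.array(o["eef_pos"]))@R*1000
m=(abs(T[...,1])<35)&(T[...,0]>12)&(T[...,0]<70)&(abs(T[...,2])<30)
X=T[m]; print(m.sum(),np.percentile(X,[1,50,99],axis=0).round(1))
top=X[X[:,2]<np.median(X[:,2])+3]; print(rect(top/1000))
go(o,[.5229,.2841,.13],5.9)
E
```

```text
16564 [[ 12.1 -30.6 -27.7]
 [ 34.8   0.   -6.4]
 [ 54.5  30.9  19.9]]
(array([33.3, -0. ]), array([42.6, 70. ]), 0.0, 15761)
shift mm [121.3   0.6 118.3] yaw -174.40 tilt [-0.0002 -0.0005] wz -0.30 shift after turn [121.3   1.3]
```

Call:
drive_tool(
  increments=[
    {"claw": 0.03, "dx": 0.02, "dy": 0.001, "dz": 0, "wx": 0, "wy": 0, "wz": -0.3},
    {"claw": 0.03, "dx": 0.04, "dy": 0, "dz": 0, "wx": 0, "wy": 0, "wz": 0},
    {"claw": 0.03, "dx": 0.04, "dy": 0, "dz": 0.02, "wx": 0, "wy": 0, "wz": 0},
    {"claw": 0.03, "dx": 0.0213, "dy": 0, "dz": 0.04, "wx": 0, "wy": 0, "wz": 0},
    {"claw": 0.03, "dx": 0, "dy": 0, "dz": 0.04, "wx": 0, "wy": 0, "wz": 0},
    {"claw": 0.03, "dx": 0, "dy": 0, "dz": 0.02, "wx": 0, "wy": 0, "wz": 0},
    {"claw": 0.03, "dx": 0, "dy": 0, "dz": 0, "wx": 0, "wy": 0, "wz": 0},
    {"claw": 0.03, "dx": 0, "dy": 0, "dz": 0, "wx": 0, "wy": 0, "wz": 0},
  ],
)

```text
t: 18.38
eef_pos: [0.524, 0.2852, 0.13]
tool_rot: [0.001, -0.053, 0.999, 0.001]
contact_force: [-0.2, 0.7, -6.0]
gripper_width: 0.549
grasp_force: 74.4
```

```bash
python3 - <<'E'
from station import *
from h import *
for i in range(3):
    o=get_obs(); go(o,[.5229,.2841,.069],5.9); read_camera("wrist")
p,d=read_camera("wrist"); W=cloud(calibration("wrist"),d,o); T=(W-np.array(o["eef_pos"]))@rot(o["tool_rot"])*1000
# tray end / cheeks edge around tail, charger frame
c=np.array([.5637,.2883]); a=np.radians(5.9); B=(W[...,:2]-c)@np.array([[np.cos(a),-np.sin(a)],[np.sin(a),np.cos(a)]])*1000
z=W[...,2]*1000
for n,m in dict(cheek=(abs(z-38)<3)&(abs(B[...,1])<45)&(B[...,0]<-60)&(B[...,0]>-130), tray=(abs(z-30)<2.5)&(abs(B[...,1])<45)&(B[...,0]<-60)&(B[...,0]>-130),body=(z<45)&(z>20)&(abs(B[...,1])<60)&(B[...,0]<-50)&(B[...,0]>-130)).items():
    if m.sum()>20: print(n,m.sum(),np.percentile(B[m],[1,50,99],axis=0).round(1).tolist(), rect(W[m]))
E
```

```text
shift mm [ 1.4 -1.  61. ] yaw -173.96 tilt [0.0021 0.0016] wz 0.14 shift after turn [ 1.4 -1. ]
shift mm [ 1.4 -1.1 61.2] yaw -173.96 tilt [0.0025 0.0018] wz 0.14 shift after turn [ 1.4 -1.1]
shift mm [ 1.3 -0.9 61.1] yaw -173.95 tilt [0.0024 0.0016] wz 0.15 shift after turn [ 1.3 -0.9]
cheek 462 [[-99.9, -34.7], [-94.8, -26.9], [-88.6, 35.0]] (array([470.4, 278.7]), array([12.5, 70.2]), 6.22, 462)
tray 1328 [[-99.7, -26.8], [-94.9, 0.1], [-89.9, 26.9]] (array([469.4, 278.7]), array([ 9.8, 54.2]), 6.08, 1328)
body 1810 [[-99.8, -34.4], [-94.9, 0.1], [-89.3, 34.5]] (array([470.4, 278.7]), array([12.5, 70.2]), 6.22, 1810)
```

Call:
drive_tool(
  increments=[
    {"claw": 0.03, "dx": 0.0013, "dy": -0.0009, "dz": 0.02, "wx": 0, "wy": 0, "wz": 0.1},
    {"claw": 0.03, "dx": 0, "dy": 0, "dz": 0.02, "wx": 0, "wy": 0, "wz": 0},
    {"claw": 0.03, "dx": 0, "dy": 0, "dz": 0.01, "wx": 0, "wy": 0, "wz": 0},
    {"claw": 0.03, "dx": 0, "dy": 0, "dz": 0, "wx": 0, "wy": 0, "wz": 0},
  ],
)

```text
t: 19.08
eef_pos: [0.5209, 0.2829, 0.077]
tool_rot: [-0.001, -0.052, 0.999, -0.0]
contact_force: [0.0, -0.4, -4.7]
gripper_width: 0.553
grasp_force: 74.6
```

```bash
python3 - <<'E'
from station import *
from h import *
o=get_obs(); go(o,[.5229,.2841,.069],5.9)
E
```

```text
shift mm [-2.1  1.   8. ] yaw -174.00 tilt [-0.0023 -0.0011] wz 0.10 shift after turn [-2.1  1. ]
```

Call:
drive_tool(
  increments=[
    {"claw": 0.03, "dx": -0.0012, "dy": 0.0006, "dz": 0, "wx": 0, "wy": 0, "wz": 0},
    {"claw": 0.03, "dx": 0, "dy": 0, "dz": 0.003, "wx": 0, "wy": 0, "wz": 0},
    {"claw": 0.03, "dx": 0, "dy": 0, "dz": 0.002, "wx": 0, "wy": 0, "wz": 0},
    {"claw": 0.03, "dx": 0, "dy": 0, "dz": 0.0015, "wx": 0, "wy": 0, "wz": 0},
    {"claw": 0.03, "dx": 0, "dy": 0, "dz": 0, "wx": 0, "wy": 0, "wz": 0},
  ],
)

```text
t: 19.7
eef_pos: [0.5228, 0.2839, 0.0719]
tool_rot: [-0.0, -0.052, 0.999, -0.0]
contact_force: [-0.4, -0.1, -5.8]
gripper_width: 0.546
grasp_force: 74.6
```

```bash
python3 - <<'E'
from station import *
from h import *
o=get_obs(); go(o,[.5229,.2841,.069],5.9)
E
```

```text
shift mm [-0.1  0.2  2.9] yaw -174.02 tilt [-0.0001 -0.0001] wz 0.08 shift after turn [-0.1  0.2]
```

Well aligned. I lower the last millimetres.

Call:
drive_tool(
  increments=[
    {"claw": 0.03, "dx": 0, "dy": 0, "dz": 0.001, "wx": 0, "wy": 0, "wz": 0},
    {"claw": 0.03, "dx": 0, "dy": 0, "dz": 0.001, "wx": 0, "wy": 0, "wz": 0},
    {"claw": 0.03, "dx": 0, "dy": 0, "dz": 0.001, "wx": 0, "wy": 0, "wz": 0},
    {"claw": 0.03, "dx": 0, "dy": 0, "dz": 0, "wx": 0, "wy": 0, "wz": 0},
  ],
)

```text
t: 20.2
eef_pos: [0.5229, 0.2839, 0.0689]
tool_rot: [-0.0, -0.052, 0.999, -0.0]
contact_force: [1.0, 0.4, -4.9]
gripper_width: 0.549
grasp_force: 74.9
```

Call:
drive_tool(
  increments=[
    {"claw": 0.03, "dx": 0, "dy": 0, "dz": 0.001, "wx": 0, "wy": 0, "wz": 0},
    {"claw": 0.03, "dx": 0, "dy": 0, "dz": 0, "wx": 0, "wy": 0, "wz": 0},
  ],
)

```text
t: 20.45
eef_pos: [0.5229, 0.284, 0.0688]
tool_rot: [0.0, -0.052, 0.999, -0.0]
contact_force: [-3.3, -3.1, 5.7]
gripper_width: 0.544
grasp_force: 75.8
```

Call:
drive_tool(
  increments=[
    {"claw": 0.066, "dx": 0, "dy": 0, "dz": 0, "wx": 0, "wy": 0, "wz": 0},
    {"claw": 0.066, "dx": 0, "dy": 0, "dz": 0, "wx": 0, "wy": 0, "wz": 0},
    {"claw": 0.066, "dx": 0, "dy": 0, "dz": 0, "wx": 0, "wy": 0, "wz": 0},
    {"claw": 0.066, "dx": 0, "dy": 0, "dz": -0.01, "wx": 0, "wy": 0, "wz": 0},
    {"claw": 0.066, "dx": 0, "dy": 0, "dz": -0.03, "wx": 0, "wy": 0, "wz": 0},
    {"claw": 0.066, "dx": 0, "dy": 0, "dz": -0.035, "wx": 0, "wy": 0, "wz": 0},
    {"claw": 0.0, "dx": 0.03, "dy": 0, "dz": 0, "wx": 0, "wy": 0, "wz": 0},
    {"claw": 0.0, "dx": 0.04, "dy": 0, "dz": 0, "wx": 0, "wy": 0, "wz": 0},
    {"claw": 0.0, "dx": 0.015, "dy": 0, "dz": 0, "wx": 0, "wy": 0, "wz": 0},
    {"claw": 0.0, "dx": 0, "dy": 0, "dz": 0, "wx": 0, "wy": 0, "wz": 0},
  ],
)

```text
t: 21.7
eef_pos: [0.4382, 0.2752, 0.1436]
tool_rot: [0.001, -0.053, 0.999, -0.0]
contact_force: [-0.1, 0.4, -0.4]
gripper_width: -0.001
grasp_force: 0.0
```

```bash
cat > ch.py <<'E'
from station import *
from h import *
c=np.array([.5637,.2883]); a=np.radians(5.9); Q=np.array([[np.cos(a),-np.sin(a)],[np.sin(a),np.cos(a)]])
def see(n):
    o=get_obs(); p,d=read_camera(n); cal=calibration(n); W=cloud(cal,d,o if n=="wrist" else None)
    B=np.c_[((W[...,:2]-c).reshape(-1,2)@Q),W[...,2].ravel()]*1000; k=p.reshape(-1,3).max(1)<75
    m=k&(abs(B[:,2]-76)<4)&(abs(B[:,1])<45)&(B[:,0]>-120)&(B[:,0]<19); X=B[m]
    if len(X)>20: print(n,"pack top",rect(X/1000),np.percentile(X,[1,50,99],axis=0).round(1).tolist())
def tcp():
    o=get_obs(); x=np.r_[(o["eef_pos"][:2]-c)@Q,o["eef_pos"][2]]*1000
    print("TCP in charger",x.round(1),"F",np.round(o["contact_force"],1)); go(o,o["eef_pos"],5.9)
E
python3 -c "
from ch import *
tcp();see('wrist');see('top')"
```

```text
TCP in charger [-1.262e+02 -1.000e-01  1.436e+02] F [-0.1  0.4 -0.4]
shift mm [0. 0. 0.] yaw -173.96 tilt [ 0.0011 -0.0001] wz 0.14 shift after turn [0. 0.]
wrist pack top (array([-68.1,   0.2]), array([54.9, 45.1]), 0.41, 241) [[-95.1, -3.5, 74.0], [-48.6, 0.5, 75.6], [-40.8, 3.9, 76.9]]
```

Call:
drive_tool(
  increments=[
    {"claw": 0.0, "dx": 0, "dy": 0, "dz": 0.03, "wx": 0, "wy": 0, "wz": 0.1},
    {"claw": 0.0, "dx": 0, "dy": 0, "dz": 0.03, "wx": 0, "wy": 0, "wz": 0},
    {"claw": 0.0, "dx": 0, "dy": 0, "dz": 0.015, "wx": 0, "wy": 0, "wz": 0},
    {"claw": 0.0, "dx": -0.01, "dy": 0, "dz": 0, "wx": 0, "wy": 0, "wz": 0},
    {"claw": 0.0, "dx": -0.006, "dy": 0, "dz": 0, "wx": 0, "wy": 0, "wz": 0},
    {"claw": 0.0, "dx": -0.006, "dy": 0, "dz": 0, "wx": 0, "wy": 0, "wz": 0},
    {"claw": 0.0, "dx": -0.008, "dy": 0, "dz": 0, "wx": 0, "wy": 0, "wz": 0},
    {"claw": 0.0, "dx": -0.008, "dy": 0, "dz": 0, "wx": 0, "wy": 0, "wz": 0},
    {"claw": 0.0, "dx": -0.008, "dy": 0, "dz": 0, "wx": 0, "wy": 0, "wz": 0},
  ],
)

```text
t: 22.92
eef_pos: [0.4844, 0.2799, 0.0682]
tool_rot: [-0.0, -0.051, 0.999, -0.0]
contact_force: [-4.5, -0.6, 3.1]
gripper_width: 0.006
grasp_force: 2.2
```

```bash
python3 -c "
from ch import *
tcp();see('wrist');see('top')"
```

```text
TCP in charger [-79.7  -0.2  68.2] F [-4.5 -0.6  3.1]
shift mm [0. 0. 0.] yaw -174.12 tilt [-0.0001 -0.    ] wz -0.02 shift after turn [0. 0.]
wrist pack top (array([-75.7,  -4.1]), array([25.4, 35.7]), 69.39, 531) [[-91.2, -12.7, 72.2], [-72.1, 0.2, 76.0], [-55.8, 12.6, 80.0]]
```

Call:
drive_tool(
  increments=[
    {"claw": 0.0, "dx": -0.008, "dy": 0, "dz": 0, "wx": 0, "wy": 0, "wz": 0},
    {"claw": 0.0, "dx": -0.008, "dy": 0, "dz": 0, "wx": 0, "wy": 0, "wz": 0},
    {"claw": 0.0, "dx": -0.008, "dy": 0, "dz": 0, "wx": 0, "wy": 0, "wz": 0},
    {"claw": 0.0, "dx": -0.008, "dy": 0, "dz": 0, "wx": 0, "wy": 0, "wz": 0},
    {"claw": 0.0, "dx": -0.006, "dy": 0, "dz": 0, "wx": 0, "wy": 0, "wz": 0},
    {"claw": 0.0, "dx": -0.004, "dy": 0, "dz": 0, "wx": 0, "wy": 0, "wz": 0},
    {"claw": 0.0, "dx": 0, "dy": 0, "dz": 0, "wx": 0, "wy": 0, "wz": 0},
  ],
)

```text
t: 23.9
eef_pos: [0.5267, 0.2841, 0.068]
tool_rot: [0.001, -0.051, 0.999, 0.0]
contact_force: [-0.8, 0.4, 0.8]
gripper_width: -0.0
grasp_force: 0.0
```

```bash
python3 -c "
from ch import *
tcp()"
```

```text
TCP in charger [-37.2  -0.4  68. ] F [-0.8  0.4  0.8]
shift mm [0. 0. 0.] yaw -174.15 tilt [0.0011 0.0004] wz -0.05 shift after turn [0. 0.]
```

Call:
drive_tool(
  increments=[
    {"claw": 0.0, "dx": -0.003, "dy": 0, "dz": 0, "wx": 0, "wy": 0, "wz": 0},
    {"claw": 0.0, "dx": -0.002, "dy": 0, "dz": 0, "wx": 0, "wy": 0, "wz": 0},
    {"claw": 0.0, "dx": -0.002, "dy": 0, "dz": 0, "wx": 0, "wy": 0, "wz": 0},
  ],
)

```text
t: 24.28
eef_pos: [0.5327, 0.2849, 0.0681]
tool_rot: [-0.0, -0.051, 0.999, -0.0]
contact_force: [-3.1, 0.0, 1.7]
gripper_width: -0.0
grasp_force: 1.9
```

```bash
python3 -c "
from ch import *
tcp()"
```

```text
TCP in charger [-31.2  -0.2  68.1] F [-3.1  0.   1.7]
shift mm [0. 0. 0.] yaw -174.10 tilt [-0.0002 -0.0001] wz -0.00 shift after turn [0. 0.]
```

Call:
drive_tool(
  increments=[
    {"claw": 0.0, "dx": -0.0015, "dy": 0, "dz": 0, "wx": 0, "wy": 0, "wz": 0},
    {"claw": 0.0, "dx": -0.001, "dy": 0, "dz": 0, "wx": 0, "wy": 0, "wz": 0},
  ],
)

```text
t: 24.52
eef_pos: [0.5347, 0.285, 0.068]
tool_rot: [-0.001, -0.051, 0.999, -0.0]
contact_force: [-8.1, -1.6, 5.4]
gripper_width: 0.002
grasp_force: 3.8
```

Call:
drive_tool(
  increments=[
    {"claw": 0.0, "dx": -0.001, "dy": 0, "dz": 0, "wx": 0, "wy": 0, "wz": 0},
    {"claw": 0.0, "dx": 0, "dy": 0, "dz": 0, "wx": 0, "wy": 0, "wz": 0},
  ],
)

```text
t: 24.78
eef_pos: [0.5347, 0.2851, 0.0679]
tool_rot: [-0.001, -0.052, 0.999, -0.001]
contact_force: [-9.0, -1.7, 5.1]
gripper_width: 0.002
grasp_force: 4.3
```

Call:
drive_tool(
  increments=[
    {"claw": 0.0, "dx": -0.001, "dy": 0, "dz": 0, "wx": 0, "wy": 0, "wz": 0},
    {"claw": 0.0, "dx": -0.001, "dy": 0, "dz": 0, "wx": 0, "wy": 0, "wz": 0},
    {"claw": 0.0, "dx": 0, "dy": 0, "dz": 0, "wx": 0, "wy": 0, "wz": 0},
  ],
)

```text
t: 25.15
eef_pos: [0.5348, 0.2851, 0.0677]
tool_rot: [-0.003, -0.052, 0.999, -0.001]
contact_force: [-14.0, -4.0, 10.4]
gripper_width: 0.002
grasp_force: 7.1
```

```bash
python3 -c "
from ch import *
tcp()"
```

```text
TCP in charger [-29.1  -0.2  67.7] F [-14.   -4.   10.4]
shift mm [0. 0. 0.] yaw -174.03 tilt [-0.0055 -0.0028] wz 0.07 shift after turn [0. 0.]
```

Call:
drive_tool(
  increments=[
    {"claw": 0.0, "dx": 0.005, "dy": 0, "dz": 0, "wx": 0, "wy": 0, "wz": 0},
    {"claw": 0.0, "dx": 0.015, "dy": 0, "dz": 0, "wx": 0, "wy": 0, "wz": 0},
    {"claw": 0.0, "dx": 0, "dy": 0, "dz": -0.03, "wx": 0, "wy": 0, "wz": 0},
    {"claw": 0.0, "dx": 0, "dy": 0, "dz": -0.04, "wx": 0, "wy": 0, "wz": 0},
    {"claw": 0.0, "dx": -0.02, "dy": 0, "dz": -0.03, "wx": 0, "wy": 0, "wz": 0},
    {"claw": 0.0, "dx": -0.04, "dy": 0, "dz": 0, "wx": 0, "wy": 0, "wz": 0},
    {"claw": 0.0, "dx": -0.035, "dy": 0, "dz": 0, "wx": 0, "wy": 0, "wz": 0},
    {"claw": 0.0, "dx": -0.005, "dy": 0, "dz": 0, "wx": 0, "wy": 0, "wz": 0},
    {"claw": 0.0, "dx": 0, "dy": 0, "dz": 0, "wx": 0, "wy": 0, "wz": 0},
    {"claw": 0.0, "dx": 0, "dy": 0, "dz": 0, "wx": 0, "wy": 0, "wz": 0},
  ],
)

```text
t: 26.4
eef_pos: [0.6166, 0.2939, 0.168]
tool_rot: [-0.0, -0.052, 0.999, -0.0]
contact_force: [0.2, -0.5, 0.5]
gripper_width: -0.0
grasp_force: 0.0
```

```bash
python3 look.py w8; python3 -c "
from ch import *
tcp();see('wrist');see('top')
go(get_obs(),[.5637+.054*np.cos(a),.2883+.054*np.sin(a),.12],5.9)"
```

```text
{'t': 26.4, 'eef_pos': [0.617, 0.294, 0.168], 'contact_force': [0.248, -0.521, 0.506], 'gripper_width': -0.0, 'grasp_force': 0.0}
TCP in charger [5.330e+01 1.000e-01 1.681e+02] F [ 0.5  0.5 -0.1]
shift mm [0. 0. 0.] yaw -174.04 tilt [-0.0003 -0.0003] wz 0.06 shift after turn [0. 0.]
wrist pack top (array([ 0.6, -0.5]), array([36.9, 46.2]), 0.01, 4245) [[-17.8, -22.6, 74.0], [-0.2, -0.1, 75.6], [18.4, 22.1, 77.1]]
top pack top (array([ 0. , -3.3]), array([46.9, 37.4]), 89.81, 105) [[-18.4, -25.6, 72.2], [-1.2, -3.2, 76.3], [18.6, 19.1, 79.6]]
shift mm [-0.3  0.1 48.2] yaw -174.07 tilt [ 0.0001 -0.0002] wz 0.03 shift after turn [-0.3  0.1]
```

View pics/w8.png

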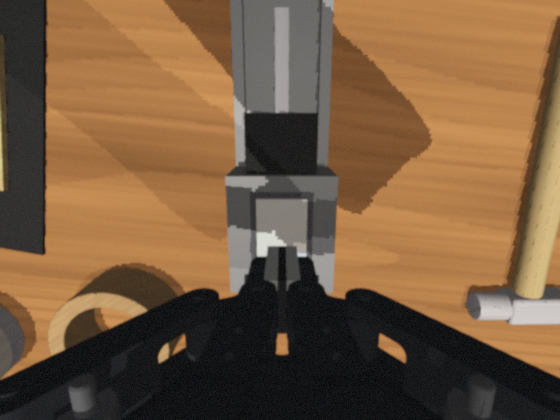

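The pack is home: its tail is at charger x = -18 (px row 113), and the fingers are over the key at (282,228). Pressing in small steps.

Call:
drive_tool(
  increments=[
    {"claw": 0.0, "dx": 0, "dy": 0, "dz": 0.025, "wx": 0, "wy": 0, "wz": 0},
    {"claw": 0.0, "dx": 0, "dy": 0, "dz": 0.015, "wx": 0, "wy": 0, "wz": 0},
    {"claw": 0.0, "dx": 0, "dy": 0, "dz": 0.008, "wx": 0, "wy": 0, "wz": 0},
    {"claw": 0.0, "dx": 0, "dy": 0, "dz": 0.002, "wx": 0, "wy": 0, "wz": 0},
    {"claw": 0.0, "dx": 0, "dy": 0, "dz": 0, "wx": 0, "wy": 0, "wz": 0},
  ],
)

```text
t: 27.18
eef_pos: [0.618, 0.2939, 0.1184]
tool_rot: [0.0, -0.051, 0.999, 0.0]
contact_force: [0.5, -0.3, -0.0]
gripper_width: 0.0
grasp_force: 0.0
```

Call:
drive_tool(
  increments=[
    {"claw": 0.0, "dx": 0, "dy": 0, "dz": 0.001, "wx": 0, "wy": 0, "wz": 0},
    {"claw": 0.0, "dx": 0, "dy": 0, "dz": 0.001, "wx": 0, "wy": 0, "wz": 0},
  ],
)

```text
t: 27.42
eef_pos: [0.6181, 0.2937, 0.1164]
tool_rot: [0.0, -0.051, 0.999, 0.0]
contact_force: [0.2, 0.7, -0.0]
gripper_width: 0.006
grasp_force: 0.0
```

Call:
drive_tool(
  increments=[
    {"claw": 0.0, "dx": 0, "dy": 0, "dz": 0.001, "wx": 0, "wy": 0, "wz": 0},
    {"claw": 0.0, "dx": 0, "dy": 0, "dz": 0.001, "wx": 0, "wy": 0, "wz": 0},
  ],
)

```text
t: 27.68
eef_pos: [0.618, 0.2936, 0.1143]
tool_rot: [0.0, -0.051, 0.999, -0.0]
contact_force: [-1.0, -0.6, 4.2]
gripper_width: 0.0
grasp_force: 2.2
```

Call:
drive_tool(
  increments=[
    {"claw": 0.0, "dx": 0, "dy": 0, "dz": 0.001, "wx": 0, "wy": 0, "wz": 0},
    {"claw": 0.0, "dx": 0, "dy": 0, "dz": 0, "wx": 0, "wy": 0, "wz": 0},
  ],
)

```text
t: 27.92
eef_pos: [0.618, 0.2936, 0.1138]
tool_rot: [0.0, -0.051, 0.999, -0.0]
contact_force: [-1.8, -1.3, 6.5]
gripper_width: -0.002
grasp_force: 3.3
```

Small extra push, hold for half a second, then retreat.

Call:
drive_tool(
  increments=[
    {"claw": 0.0, "dx": 0, "dy": 0, "dz": 0.0005, "wx": 0, "wy": 0, "wz": 0},
    {"claw": 0.0, "dx": 0, "dy": 0, "dz": 0, "wx": 0, "wy": 0, "wz": 0},
    {"claw": 0.0, "dx": 0, "dy": 0, "dz": 0, "wx": 0, "wy": 0, "wz": 0},
    {"claw": 0.0, "dx": 0, "dy": 0, "dz": 0, "wx": 0, "wy": 0, "wz": 0},
  ],
)

```text
t: 28.42
eef_pos: [0.618, 0.2936, 0.1137]
tool_rot: [0.0, -0.051, 0.999, -0.0]
contact_force: [-2.8, -2.6, 8.4]
gripper_width: -0.004
grasp_force: 4.3
```

Call:
drive_tool(
  increments=[
    {"claw": 0.0, "dx": 0, "dy": 0, "dz": -0.005, "wx": 0, "wy": 0, "wz": 0},
    {"claw": 0.0, "dx": 0, "dy": 0, "dz": -0.03, "wx": 0, "wy": 0, "wz": 0},
    {"claw": 0.0, "dx": 0, "dy": 0, "dz": -0.04, "wx": 0, "wy": 0, "wz": 0},
    {"claw": 0.0, "dx": 0, "dy": 0, "dz": -0.04, "wx": 0, "wy": 0, "wz": 0},
    {"claw": 0.0, "dx": 0, "dy": 0, "dz": 0, "wx": 0, "wy": 0, "wz": 0},
    {"claw": 0.0, "dx": 0, "dy": 0, "dz": 0, "wx": 0, "wy": 0, "wz": 0},
  ],
)

```text
t: 29.18
eef_pos: [0.6176, 0.2931, 0.2268]
tool_rot: [-0.0, -0.051, 0.999, -0.0]
contact_force: [-0.7, -0.2, -0.5]
gripper_width: -0.0
grasp_force: 0.0
```

```bash
python3 -c "
from ch import *
see('wrist')
p,d=read_camera('top'); cv2.imwrite('pics/top9.png',p[...,::-1])"
```

```text
wrist pack top (array([ 0.4, -0.4]), array([45.8, 36.7]), 89.77, 2634) [[-17.9, -22.7, 74.0], [0.0, -0.2, 75.6], [18.6, 22.0, 77.2]]
```

View pics/top9.png

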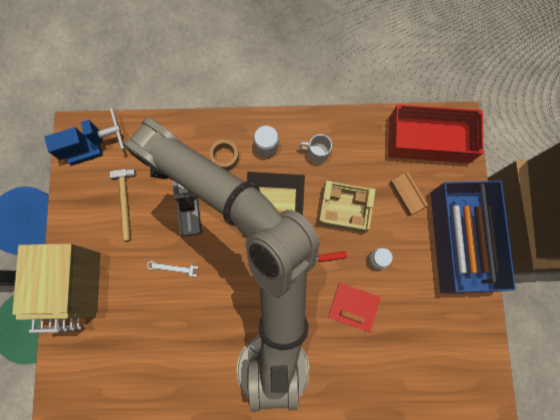

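The box is open and empty, the lid is on the mat at px (277,200), the bystanders have not moved, and the pack is home. Handing in.

```bash
python3 -c "
from station import *
print(hand_in())"
```

```text
the job is handed in; nothing more can be done
None
```

I handed the job in at about 29 s: the lid lies on the mat, the battery pack is fully home under the hood, and the key was held at about 6.5–8.4 N for roughly half a second. The hand-in returned no verdict.

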